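Shift the turntable gearbox into third

TASK

The small gearbox on the table has a ball-topped lever in an H-shaped gate, now somewhere in the left lane. Without gripping it, push the lever with your fingers to the cross slot, over into the right lane, and then forward, away from you, fully home to the end of the far right slot (third), and leave it there. Push gently, do not pull the knob up (it is a spring-loaded lift knob), and leave the loose things round the gearbox where they are.

Things in the scene. Friction and masses are not known exactly. Their poses are not given: they have to be found in the camera images.
- gearbox: grey gearbox bolted to the table: foot 160x150 mm, housing 124x112 mm, 100 mm high; an output shaft sticks out of its left (+y) side to 90 mm from the centre, 41 to 59 mm above the table. Origin under its centre on the table; x points forward, away from the robot (yaw up to 0.45 rad either way), y to its left, z up
- gate_centre (a point): middle of the H opening, on top of the steel gate plate, 100 mm above the table; axes as the gearbox. Two lanes 15 mm wide run along x, 16 mm left and right of the middle, joined by a cross slot 18 mm wide along y; inner corners rounded (5 mm). Slots: first far left, second near left, third far right, fourth near right. The plate truly blocks the lever
- knob_centre (a point): centre of the lever's black ball knob, 38 mm across, on a 10 mm stem that pivots 20 mm above the table under the gate's centre, 180 mm below the ball's centre. In the gearbox frame the ball is about at (44, -36, 191) mm fully home in third, and at (0, 36, 196) where the left lane meets the cross slot. About 1.5 N at the ball moves it; it stays where it is left
- lever_across (a joint): sideways lean of the lever, rad, positive to the right (gearbox -y): about -0.20 in the left lane, +0.20 in the right lane, with 0.03 of play either way. It can change lanes only while lever_fore is within about 0.05 of 0
- lever_fore (a joint): forward lean of the lever, rad, positive forward (gearbox +x): 0 at the cross slot, +0.25 at the hard stop at the far end of a slot, -0.25 at the near end. It starts anywhere between -0.24 and 0.24
- lever_lift (a joint): how far the lever has been pulled up along its stem, m: 0 = down; a spring holds it down with 12 N (500 N/m). It has to stay down
- tube_a: steel tube offcut standing on end, 28 mm across, 75 mm high, loose on the table beside the gearbox, not to be moved; origin at its underside
- tube_b: steel tube offcut standing on end, 28 mm across, 55 mm high, loose on the table beside the gearbox, not to be moved; origin at its underside
- magnet_square: arrow-shaped magnetic welding square lying flat, 51x75x15 mm, loose on the table beside the gearbox, not to be moved; origin at its underside
- cup_a: ceramic torch cup standing on end, 21 mm across, 47 mm high, loose on the table beside the gearbox, not to be moved; origin at its underside
- loose_marker: paint marker lying flat, 18x115x18 mm, loose on the table beside the gearbox, not to be moved; origin at its underside
- dropout: dark forked steel frame-end plate lying flat, 54x85x6 mm, loose on the table beside the gearbox, not to be moved; origin at its underside

How it is judged:
By the outcome, as a careful person would: the job done as asked, in the order asked, and still so for the second after the job is handed in, with the robot touching nothing.
It also fails if it takes over 64 s, if anything falls off the work surface, if the arm or the gripper's body presses on something with over 40 N, if the wrist force passes 120 N, or if a joint passes its speed limit or range.

ROBOT

A 6-joint arm with a two-finger parallel gripper is mounted at the origin on a cart in front of the work surface, level with it; the furniture and walls round the work are solid. World frame = base frame: x ahead of the robot, y to its left, z up, the work surface at z = 0. Lengths are in m, angles in rad, forces in N, time in s.
With the tool pointing down it reaches from about 0.325 to 0.75 m from the base axis. Payload 7.6 kg.
Tool frame: the origin (TCP) lies midway between the tips of the shut fingers; the grasp point (between the pads) lies robot.grip_depth behind it (robot.grip_depth is the distance from the TCP to the grasp point, in m); z points along the fingers, y is the line along which they close (so a half turn about z gives the same grasp; the last joint's range is limited). The gripper opens to 85 mm and grips with 20 to 120 N. Pads are 22 mm wide; open, the fingers measure 114 mm over their backs; the gripper's body (76 mm by 85 mm) begins 54 mm behind the grasp point. The pads swing forward as they close: fully open they stand 13 mm farther back than shut.
Start: joints at [1.093, 0.052, 1.401, -0, 1.689, -0.07], TCP at [0.208, 0.482, 0.231] pointing down, gripper open.
Joint ranges: [-2.9, 2.9], [-0.91, 2.17], [0.12, 2.37], [-1.06, 4.2], [0.26, 2.73], [-2.93, 2.93]. Speed limits (rad/s): [2.57, 2.57, 3.01, 3.14, 3.14, 3.14].

INTERFACE

Orientations are given as a rotation vector (axis times angle).
In Python, from station import robot gives the robot as it stands. The module is installed in compiled form; this text tells all that it offers.
- The arm moves only by the tool send_rows, never from a script. Its argument "rows" is one flat list of numbers, 7 for each row, row after row: the shift along the tool's x, y, z in m, then the turn, a rotation vector about the tool's x, y, z in rad, then the finger opening in m, from 0 to 0.0854. A call has 1 to 10 rows; each row shifts and turns the commanded pose from where the row before left it, along the tool's axes as they then stand; what a row does not reach is not made up. A row lasts 1/8 s, in which the tool goes at most 62.5 mm and 10.7 degrees, less where a joint would pass 70% of its speed; a pose out of reach is approached as far as the arm can. A call with a gripper value outside its range is refused whole. The fingers move at their own pace and stop on an object; the grip force is fixed at half the most. Time passes only in rows, so rows that do not move let the fingers close. It gives the time, the measured TCP pose, the force, the opening and the grip force at its end, in the units of the state.
- robot.get_state(): the state, without advancing time (a new reading comes with each control period).
- robot.snapshot(name): name is "side" or "top"; returns the picture (420x560x3 uint8, red, green, blue); there is no depth.
- robot.camera_model(name): a dict with "fx", "fy", "cx", "cy" (pixels), "distortion" ([k1, k2, p1, p2, k3] as OpenCV has them; the pictures are not rectified), "view" (4x4, takes a point from world to camera coordinates). Camera axes: x right, y up, looking along -z (the intrinsics and any distortion apply to the point x, -y, -z); pixel columns grow to the right and rows downward; lengths in m; the calibration is good to about 2 mm. A picture is of the moment at which its call begins. camera_model takes no time and is no camera call.
- robot.hand_in(): hands the job in; it is judged then, once.
The state is a dict: "clock": time; "joint_pos": joint angles; "qd": joint speeds; "joint_torque": joint torques, N m; "tcp_pos": TCP position; "orientation": TCP orientation; "ft_force": force on the tool from outside, world axes, zero at the start; "wrist_torque": the same for the moment, N m; "width": opening from 0.0 (shut) to 1.0 (fully open); "grip_force": force on a finger pad.
Only numpy, scipy, OpenCV 4.12 (cv2) and the standard library are available. Lean on these libraries where they do the work, as an engineer would, in place of code of your own. Each camera call takes 0.05 s, during which the arm holds its last target. There are 200 camera calls.

## Working session

There is one attempt and no reset: what is moved stays moved. The work goes in short steps, Python scripts to look and compute and a tool call to move; the robot and the scene stay as the last step left them, time stands still between calls to the robot, and variables do not carry over. Pictures are saved under pics/ and viewed, at most 10 in all, crops included, and the job is handed in when it is done.

Besides the shell and the picture viewer there is one more tool, called after ">>>" as a command line: name --argument value ..., lists and objects as JSON in quotes. send_rows: Moves the arm, as the interface text tells. Its arguments: {"type":"object","properties":{"rows":{"type":"array","items":{"type":"number"}}},"required":["rows"]}

```bash
mkdir -p pics; cat > h.py <<'E'
import numpy as np, cv2
from station import robot
from scipy.spatial.transform import Rotation as R
def cam(n):
    m=robot.camera_model(n); K=np.array([[m['fx'],0,m['cx']],[0,m['fy'],m['cy']],[0,0,1.]])
    return K,np.array(m['distortion'],float),np.array(m['view'])
def ray(n,px):
    K,d,V=cam(n); u=cv2.undistortPoints(np.array([[px]],float),K,d)[0,0]
    v=V[:3,:3].T@np.array([u[0],-u[1],-1]); o=-V[:3,:3].T@V[:3,3]; return o,v/np.linalg.norm(v)
def atz(n,px,z):
    o,v=ray(n,px); return o+v*(z-o[2])/v[2]
def tri(p,q,a='side',b='top'):
    o1,v1=ray(a,p);o2,v2=ray(b,q); t=np.linalg.lstsq(np.c_[v1,-v2],o2-o1,rcond=None)[0]
    x,y=o1+v1*t[0],o2+v2*t[1]; return (x+y)/2,np.linalg.norm(x-y)
def proj(n,P):
    K,d,V=cam(n); P=np.atleast_2d(P); c=P@V[:3,:3].T+V[:3,3]
    c=c*[1,-1,-1]; return cv2.projectPoints(c,np.zeros(3),np.zeros(3),K,d)[0][:,0]
def snap(n,f):
    im=robot.snapshot(n); cv2.imwrite('pics/'+f,im[:,:,::-1]); return im
E
python3 - <<'E'
from h import *
for n in('side','top'):
    snap(n,n+'0.png'); print(n,ray(n,(280,210)))
print(robot.get_state(),robot.grip_depth)
E
```

```text
side (array([ 0.5297607 , -0.67059832,  0.5981933 ]), array([ 0.01350367,  0.83853634, -0.54467831]))
top (array([0.46941942, 0.0506166 , 1.06619577]), array([ 0.10386252,  0.0257643 , -0.9942579 ]))
{'clock': 0.1, 'joint_pos': array([ 1.09268437e+00,  5.27690512e-02,  1.40159687e+00, -3.27186177e-05,
        1.68858620e+00, -7.03000119e-02]), 'qd': array([-0.00046597, -0.00161012, -0.00120383,  0.00063002, -0.00052648,
        0.00160253]), 'joint_torque': array([ 2.09374200e-03, -3.82580960e+01, -3.60984492e+01,  1.85302252e-05,
        4.80516785e-03,  3.91348897e-05]), 'tcp_pos': array([0.20808477, 0.48172213, 0.23057241]), 'orientation': array([-6.36097226e-01, -3.07617687e+00,  2.06926661e-03]), 'ft_force': array([ 0.40356854,  0.08785923, -0.38661343]), 'wrist_torque': array([-0.02325561, -0.00756443, -0.01083857]), 'grip_force': 0.0, 'width': 1.0031872613803583} 0.0187
```

View pics/side0.png

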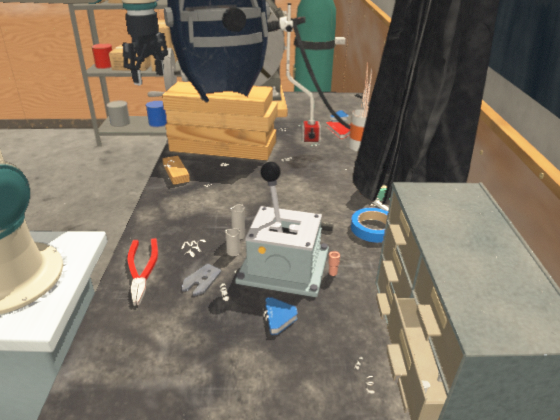

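View pics/top0.png

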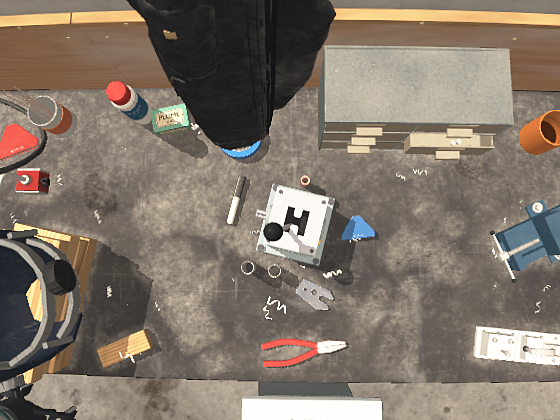

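The gearbox is near pixel (297,225) in top and (285,250) in side. The knob is at about (273,231) in top and (270,172) in side, so the lever is in the near-left slot (second). I'll enlarge both views.

```bash
python3 - <<'E'
import cv2,numpy as np
a=cv2.imread('pics/top0.png')[170:280,225:385]; b=cv2.imread('pics/side0.png')[155:305,220:360]
cv2.imwrite('pics/c1.png',cv2.resize(a,None,fx=5,fy=5,interpolation=3)); cv2.imwrite('pics/c2.png',cv2.resize(b,None,fx=4,fy=4,interpolation=3))
E
```

```text
(no output)
```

View pics/c1.png

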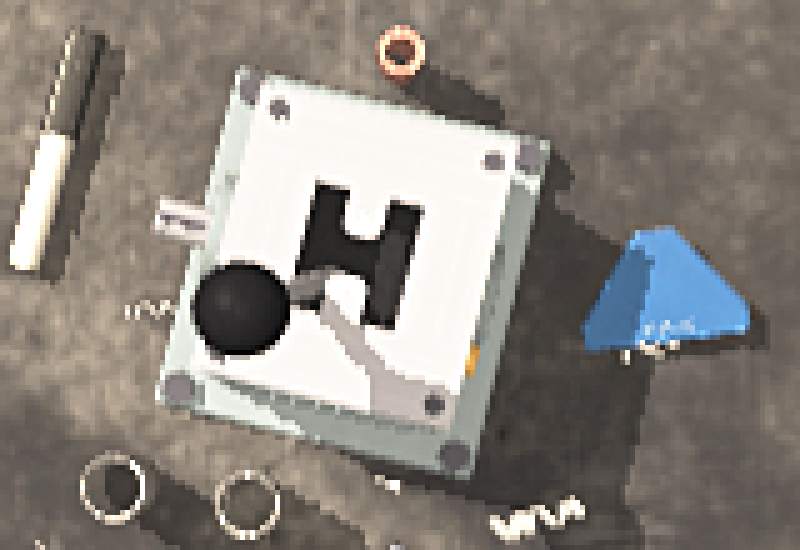

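View pics/c2.png

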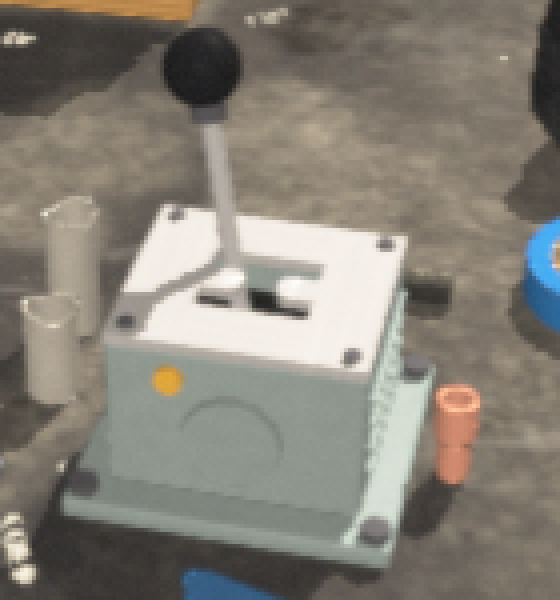

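```bash
cat >> h.py <<'E'
T=lambda u,v:(225+(u+.5)/5-.5,170+(v+.5)/5-.5)
S=lambda u,v:(220+(u+.5)/4-.5,155+(v+.5)/4-.5)
E
python3 - <<'E'
from h import *
FL,e1=tri(S(386,243),T(280,110));FR,e2=tri(S(352,357),T(495,160));NR,e3=tri(S(126,321),T(435,403))
K,e=tri(S(202,67),T(241,308))
print(FL,FR,NR,K,e1,e2,e3,e)
C=(FL+NR)/2; d=FR-NR; yaw1=np.arctan2(d[1],d[0]); d=FL-FR; yaw2=np.arctan2(-d[0],d[1])
print('C',C,yaw1,yaw2,np.linalg.norm(FR-NR),np.linalg.norm(FL-FR))
yaw=(yaw1+yaw2)/2; Rz=R.from_euler('z',yaw).as_matrix()
print('knob in gb',Rz.T@(K-[C[0],C[1],0]))
for n,p in {'tubes1':(112,487),'tube2':(248,505)}.items(): print(n,atz('top',T(*p),.065))
print('third knob',Rz@[.044,-.036,.191]+[C[0],C[1],0],'cross',Rz@[0,.036,.196]+[C[0],C[1],0])
print(atz('top',(325,150),.15),'drawer top front-left')
E
```

```text
[0.61110346 0.07478854 0.10189247] [ 0.58995692 -0.01630245  0.10098952] [0.48737313 0.00860056 0.10198261] [0.52113049 0.08653691 0.19229215] 0.003431109855837808 0.0019582268243419658 0.002117608173564385 0.002290991683915744
C [0.54923829 0.04169455 0.10193754] -0.2381509148982911 -0.22810688706100965 0.10556789476031228 0.09351769958709692
knob in gb [-0.03770705  0.03713575  0.19229215]
tubes1 [0.44891587 0.14670997 0.065     ]
tube2 [0.44195756 0.08752235 0.065     ]
third knob [ 0.5837312  -0.00349659  0.191     ] cross [0.55755512 0.07672069 0.196     ]
[ 0.68855785 -0.01560423  0.15      ] drawer top front-left
```

```bash
cat >> h.py <<'E'
C=np.array([.5492,.0417,0]); YAW=-.233; Rz=R.from_euler('z',YAW).as_matrix()
def where():
    s=robot.get_state(); Rt=R.from_rotvec(s['orientation']).as_matrix()
    print('t',s['clock'],'gb',np.round(Rz.T@(s['tcp_pos']-C),4),'F gb',np.round(Rz.T@s['ft_force'],2),'w',round(s['width'],2))
    return s,Rt
def to(g):
    s,Rt=where(); W=Rz@np.array(g)+C; print('world',W,'tool shift',np.round(Rt.T@(W-s['tcp_pos']),4))
E
python3 - <<'E'
from h import *
s,Rt=where(); print(np.round(Rz.T@Rt,3)); to([-.095,.037,.26])
for k in range(4):
    a=k*np.pi/2; D=Rz@R.from_euler('z',a).as_matrix()@np.diag([1,-1,-1]); print(k,R.from_matrix(Rt.T@D).as_rotvec())
E
```

```text
t 0.1 gb [-0.4335  0.3494  0.2306] F gb [ 0.37  0.18 -0.39] w 1.0
[[-0.985  0.174 -0.   ]
 [ 0.174  0.985 -0.001]
 [ 0.    -0.001 -1.   ]]
t 0.1 gb [-0.4335  0.3494  0.2306] F gb [ 0.37  0.18 -0.39] w 1.0
world [0.46531029 0.09963545 0.26      ] tool shift [-0.3877 -0.2488 -0.0291]
0 [-2.70143593e-04  2.00682386e-03  2.96677623e+00]
1 [-1.17430495e-03  8.95661563e-04  1.39598033e+00]
2 [-0.00134942 -0.00018165 -0.17481574]
3 [-9.39509339e-04 -1.23179392e-03 -1.74561180e+00]
```

>>> send_rows --rows '[0, 0, -0.03, 0, 0, -0.175, 0, -0.0376, -0.0347, 0, 0, 0, 0, 0, -0.0376, -0.0347, 0, 0, 0, 0, 0, -0.0376, -0.0347, 0, 0, 0, 0, 0, -0.0376, -0.0347, 0, 0, 0, 0, 0, -0.0376, -0.0347, 0, 0, 0, 0, 0, -0.0376, -0.0347, 0, 0, 0, 0, 0, -0.0376, -0.0347, 0, 0, 0, 0, 0, -0.0376, -0.0347, 0, 0, 0, 0, 0, -0.0376, -0.0347, 0, 0, 0, 0, 0]'

```text
clock: 1.35
tcp_pos: [0.466, 0.0985, 0.261]
orientation: [-0.365, -3.12, -0.0]
ft_force: [0.4, 0.5, -0.5]
width: 0.003
grip_force: 0.0
```

```bash
python3 - <<'E'
from h import *
s,Rt=where(); print(np.round(Rz.T@Rt,3)); to([-.095,.037,.175])
im=snap('side','s1.png'); cv2.imwrite('pics/s1c.png',cv2.resize(im[60:260,180:360,::-1],None,fx=3,fy=3,interpolation=3))
E
```

```text
t 1.35 gb [-0.0941  0.036   0.261 ] F gb [ 0.27  0.61 -0.46] w 0.0
[[-1. -0. -0.]
 [-0.  1.  0.]
 [ 0.  0. -1.]]
t 1.35 gb [-0.0941  0.036   0.261 ] F gb [ 0.27  0.61 -0.46] w 0.0
world [0.46531029 0.09963545 0.175     ] tool shift [0.0009 0.001  0.086 ]
```

View pics/s1c.png

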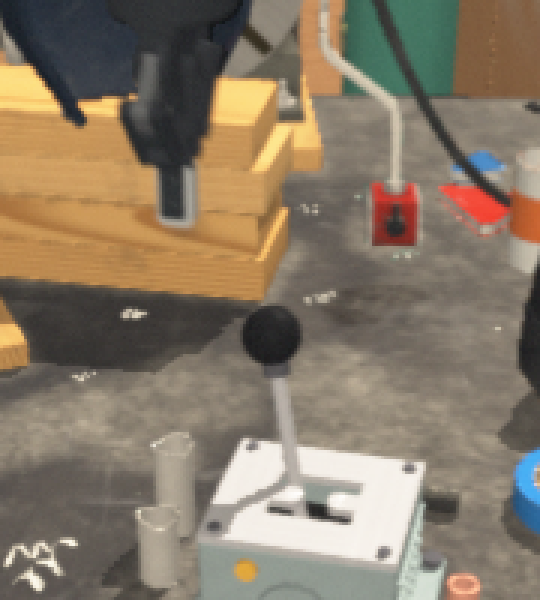

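The side view shows the shut fingers at crop (177,190), behind and above the ball at (271,333), and their path down is clear. I'll lower them behind the ball.

>>> send_rows --rows '[0, 0.001, 0.03, 0, 0, 0, 0, 0, 0, 0.03, 0, 0, 0, 0, 0, 0, 0.023, 0, 0, 0, 0, -0.01, 0, 0, 0, 0, 0, 0, -0.008, 0, 0, 0, 0, 0, 0, -0.005, 0, 0, 0, 0, 0, 0, -0.004, 0, 0, 0, 0, 0, 0, -0.004, 0, 0, 0, 0, 0, 0, -0.004, 0, 0, 0, 0, 0, 0, 0, 0, 0, 0, 0, 0, 0]'

```text
clock: 2.65
tcp_pos: [0.4999, 0.0929, 0.1783]
orientation: [0.365, 3.12, 0.0]
ft_force: [-2.0, 0.8, 0.7]
width: -0.0
grip_force: 0.6
```

```bash
cat >> h.py <<'E'
def ball(name):
    # dark round ball seen from side: report projections of model vs lever guess by darkest-blob centroid
    im=robot.snapshot('side'); cv2.imwrite('pics/'+name,cv2.resize(im[60:260,180:360,::-1],None,fx=3,fy=3,interpolation=3)); return im
E
python3 - <<'E'
from h import *
where(); ball('s2.png'); print([tuple((proj('side',Rz@[x,.037,.194]+C)[0]-[180,60])*3) for x in(-.038,0)])
E
```

```text
t 2.65 gb [-0.0598  0.0384  0.1783] F gb [-2.17  0.34  0.75] w -0.0
[(np.float64(267.96607978687297), np.float64(331.8596152050967)), (np.float64(327.6277224819061), np.float64(339.12850112385297))]
```

View pics/s2.png

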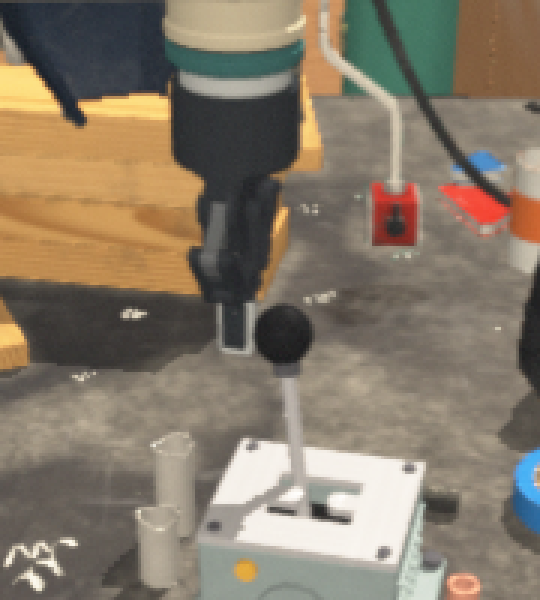

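The fingers touch the ball, now at crop (284,333). The force is 2.2 N and the ball sits 30 mm ahead of the TCP, as modelled. I'll push on to the cross slot.

>>> send_rows --rows '[-0.004, 0, 0, 0, 0, 0, 0, -0.004, 0, 0, 0, 0, 0, 0, -0.004, 0, 0, 0, 0, 0, 0, -0.004, 0, 0, 0, 0, 0, 0, -0.004, 0, 0, 0, 0, 0, 0, -0.004, 0, 0, 0, 0, 0, 0, -0.003, 0, 0, 0, 0, 0, 0, -0.002, 0, 0, 0, 0, 0, 0, 0, 0, 0, 0, 0, 0, 0]'

```text
clock: 3.82
tcp_pos: [0.528, 0.0862, 0.1782]
orientation: [-0.365, -3.12, 0.0]
ft_force: [-0.9, 0.8, 0.8]
width: -0.001
grip_force: 0.5
```

```bash
python3 - <<'E'
from h import *
where(); ball('s3.png'); 
E
```

```text
t 3.825 gb [-0.0309  0.0384  0.1782] F gb [-1.1   0.6   0.84] w -0.0
```

View pics/s3.png

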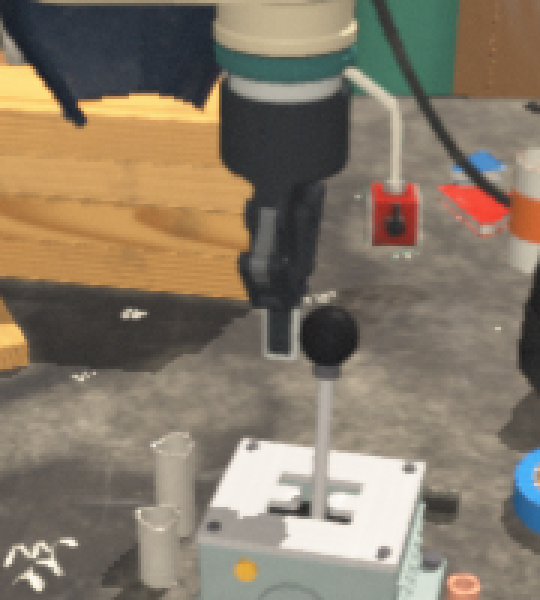

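The ball is at crop (330,335), which matches fore = 0. I'll back off, go round to its left side and start pushing right.

>>> send_rows --rows '[0.02, 0, 0, 0, 0, 0, 0, 0.005, 0.03, 0, 0, 0, 0, 0, 0, 0.03, 0, 0, 0, 0, 0, -0.028, 0, 0, 0, 0, 0, 0, -0.028, 0, 0, 0, 0, 0, 0, 0, -0.015, 0, 0, 0, 0, 0, 0, -0.01, 0, 0, 0, 0, 0, 0, -0.004, 0, 0, 0, 0, 0, 0, -0.004, 0, 0, 0, 0, 0, 0, -0.003, 0, 0, 0, 0, 0]'

```text
clock: 5.12
tcp_pos: [0.5636, 0.1027, 0.1789]
orientation: [0.364, 3.119, 0.001]
ft_force: [0.5, 1.3, 1.7]
width: 0.002
grip_force: 1.0
```

```bash
python3 - <<'E'
from h import *
where()
E
```

```text
t 5.125 gb [-1.000e-04  6.270e-02  1.789e-01] F gb [0.2  1.36 1.74] w 0.0
```

>>> send_rows --rows '[0, -0.004, 0, 0, 0, 0, 0, 0, -0.004, 0, 0, 0, 0, 0, 0, -0.004, 0, 0, 0, 0, 0, 0, -0.004, 0, 0, 0, 0, 0, 0, -0.004, 0, 0, 0, 0, 0, 0, -0.004, 0, 0, 0, 0, 0, 0, -0.004, 0, 0, 0, 0, 0, 0, -0.004, 0, 0, 0, 0, 0]'

```text
clock: 6.12
tcp_pos: [0.5562, 0.071, 0.1783]
orientation: [-0.365, -3.12, -0.0]
ft_force: [0.8, 1.7, 0.9]
width: 0.004
grip_force: 0.8
```

```bash
python3 - <<'E'
from h import *
where(); ball('s4.png')
print([tuple((proj('side',Rz@[0,y,.196]+C)[0]-[180,60])*3) for y in(.037,0,-.036)])
E
```

```text
t 6.125 gb [0.     0.0301 0.1783] F gb [0.37 1.81 0.88] w 0.0
[(np.float64(327.7084479209156), np.float64(336.26990697456984)), (np.float64(314.8092269852811), np.float64(364.8794369101456)), (np.float64(301.3030741299977), np.float64(394.8414029585505))]
```

View pics/s4.png

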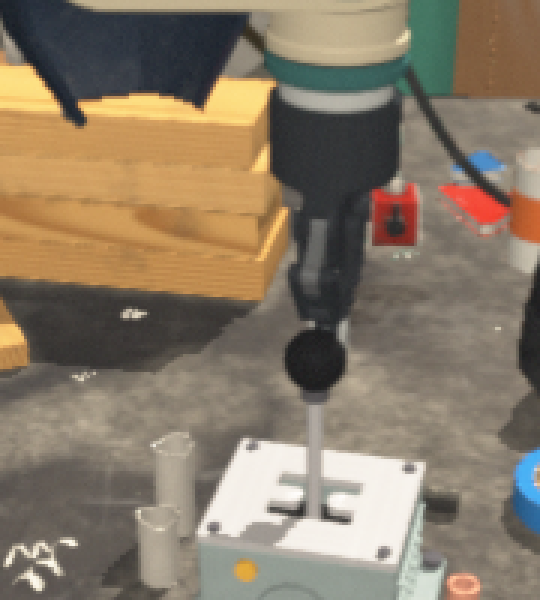

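The ball is at crop (315,359), roughly halfway across, with 1–2 N. I'll continue to the right.

>>> send_rows --rows '[0, -0.004, 0, 0, 0, 0, 0, 0, -0.004, 0, 0, 0, 0, 0, 0, -0.004, 0, 0, 0, 0, 0, 0, -0.004, 0, 0, 0, 0, 0, 0, -0.004, 0, 0, 0, 0, 0, 0, -0.004, 0, 0, 0, 0, 0, 0, -0.004, 0, 0, 0, 0, 0, 0, -0.004, 0, 0, 0, 0, 0, 0, -0.002, 0, 0, 0, 0, 0]'

```text
clock: 7.3
tcp_pos: [0.5482, 0.0379, 0.1781]
orientation: [-0.365, -3.12, -0.0]
ft_force: [0.6, 1.5, -0.8]
width: 0.002
grip_force: 0.6
```

```bash
python3 - <<'E'
from h import *
where(); ball('s5.png')
E
```

```text
t 7.3 gb [-1.000e-04 -3.900e-03  1.781e-01] F gb [ 0.23  1.56 -0.77] w 0.0
```

View pics/s5.png

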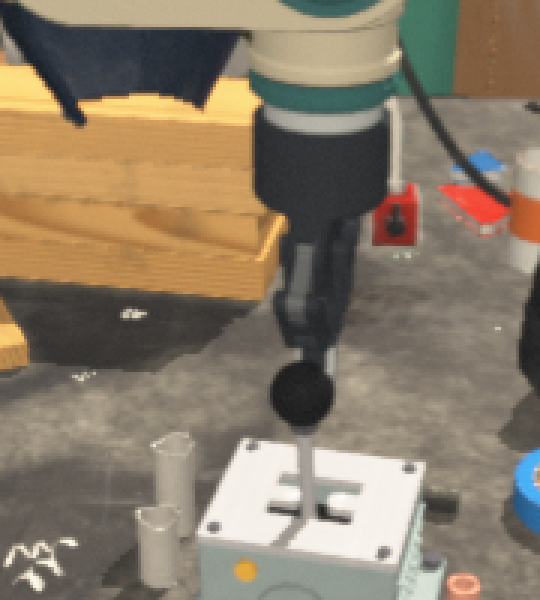

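The ball is at crop (302,394), the modelled right-lane point (0,-35 mm). I'll go round behind it and push forward.

>>> send_rows --rows '[0, 0.02, 0, 0, 0, 0, 0, 0.03, 0, 0, 0, 0, 0, 0, 0.03, 0, 0, 0, 0, 0, 0, 0, -0.026, 0, 0, 0, 0, 0, 0, -0.026, 0, 0, 0, 0, 0, 0, 0, 0, 0, 0, 0, 0, -0.015, 0, 0, 0, 0, 0, 0, -0.01, 0, 0, 0, 0, 0, 0, -0.005, 0, 0, 0, 0, 0, 0, -0.004, 0, 0, 0, 0, 0, 0]'

```text
clock: 8.6
tcp_pos: [0.5158, 0.0135, 0.1782]
orientation: [-0.364, -3.12, -0.0]
ft_force: [-1.9, 0.4, 1.2]
width: -0.004
grip_force: 0.8
```

```bash
python3 - <<'E'
from h import *
where()
E
```

```text
t 8.6 gb [-0.026  -0.0351  0.1782] F gb [-1.97 -0.02  1.21] w -0.0
```

>>> send_rows --rows '[-0.004, 0, 0, 0, 0, 0, 0, -0.004, 0, 0, 0, 0, 0, 0, -0.004, 0, 0, 0, 0, 0, 0, -0.004, 0, 0, 0, 0, 0, 0, -0.004, 0, 0, 0, 0, 0, 0, -0.004, 0, 0, 0, 0, 0, 0, -0.004, 0, 0, 0, 0, 0, 0, -0.004, 0, 0, 0, 0, 0, 0]'

```text
clock: 9.6
tcp_pos: [0.547, 0.0057, 0.178]
orientation: [-0.365, -3.12, -0.0]
ft_force: [-0.4, 0.4, -0.2]
width: -0.0
grip_force: 0.7
```

```bash
python3 - <<'E'
from h import *
where()
E
```

```text
t 9.6 gb [ 0.0061 -0.0356  0.178 ] F gb [-0.53  0.32 -0.19] w -0.0
```

Now 2 mm steps to feel for the stop, expected at a TCP x of about 0.014.

>>> send_rows --rows '[-0.002, 0, 0, 0, 0, 0, 0, -0.002, 0, 0, 0, 0, 0, 0, -0.002, 0, 0, 0, 0, 0, 0]'

```text
clock: 9.98
tcp_pos: [0.5528, 0.0042, 0.1783]
orientation: [-0.365, -3.12, 0.0]
ft_force: [-1.8, 0.6, -0.5]
width: 0.002
grip_force: 0.6
```

>>> send_rows --rows '[-0.001, 0, 0, 0, 0, 0, 0, -0.001, 0, 0, 0, 0, 0, 0]'

```text
clock: 10.22
tcp_pos: [0.5547, 0.0038, 0.1783]
orientation: [-0.365, -3.12, -0.0]
ft_force: [-0.4, 0.5, -0.9]
width: -0.001
grip_force: 0.6
```

>>> send_rows --rows '[-0.001, 0, 0, 0, 0, 0, 0]'

```text
clock: 10.35
tcp_pos: [0.5556, 0.0036, 0.1783]
orientation: [0.365, 3.12, 0.0]
ft_force: [-1.1, 1.1, -1.1]
width: -0.0
grip_force: 0.6
```

>>> send_rows --rows '[-0.001, 0, 0, 0, 0, 0, 0]'

```text
clock: 10.48
tcp_pos: [0.5566, 0.0034, 0.1782]
orientation: [-0.365, -3.12, -0.0]
ft_force: [-1.9, 0.7, -1.7]
width: -0.005
grip_force: 0.9
```

>>> send_rows --rows '[-0.001, 0, 0, 0, 0, 0, 0]'

```text
clock: 10.6
tcp_pos: [0.5574, 0.0032, 0.1781]
orientation: [-0.365, -3.12, -0.0]
ft_force: [-1.6, 0.6, -2.0]
width: 0.001
grip_force: 1.2
```

>>> send_rows --rows '[-0.001, 0, 0, 0, 0, 0, 0]'

```text
clock: 10.72
tcp_pos: [0.5583, 0.003, 0.178]
orientation: [-0.365, -3.119, -0.0]
ft_force: [-2.8, -0.1, -1.7]
width: 0.003
grip_force: 1.7
```

>>> send_rows --rows '[-0.001, 0, 0, 0, 0, 0, 0]'

```text
clock: 10.85
tcp_pos: [0.5591, 0.0029, 0.1779]
orientation: [-0.364, -3.119, -0.0]
ft_force: [-4.4, 1.0, -1.8]
width: -0.003
grip_force: 2.6
```

>>> send_rows --rows '[-0.001, 0, 0, 0, 0, 0, 0]'

```text
clock: 10.98
tcp_pos: [0.5597, 0.0027, 0.1778]
orientation: [-0.364, -3.118, -0.0]
ft_force: [-7.5, 2.4, -1.8]
width: -0.003
grip_force: 3.9
```

```bash
python3 - <<'E'
from h import *
where(); im=robot.snapshot('side')
cv2.imwrite('pics/s6.png',cv2.resize(im[60:260,180:360,::-1],None,fx=3,fy=3,interpolation=3))
# dark-blob circle: radius ~10px near the expected place
g=cv2.GaussianBlur(cv2.cvtColor(im,cv2.COLOR_RGB2GRAY),(3,3),0)
e=proj('side',Rz@[.044,-.036,.191]+C)[0]; print('expected',e,(e-[180,60])*3)
print([(x,proj('side',Rz@[x,-.036,.191]+C)[0]) for x in(.030,.036,.050)])
x0,y0=(e-30).astype(int); c=cv2.HoughCircles(cv2.resize(g[y0:y0+60,x0:x0+60],None,fx=4,fy=4),cv2.HOUGH_GRADIENT,1,10,param1=80,param2=15,minRadius=34,maxRadius=46)
print(c[0,:3]/4+[x0,y0,0] if c is not None else None)
E
```

```text
t 10.975 gb [ 0.0193 -0.0355  0.1778] F gb [-7.89  0.6  -1.82] w -0.0
expected [305.46764472 197.38670778] [376.40293416 412.16012335]
[(0.03, array([297.43735073, 196.33494929])), (0.036, array([300.87304965, 196.78482774])), (0.05, array([308.92377293, 197.83964255]))]
[[308.125      197.375       10.77499962]]
```

The force now rises steeply at the stop, and the ball measures at or past the expected position. I'll press one last small step, then back off and clear.

>>> send_rows --rows '[-0.001, 0, 0, 0, 0, 0, 0, 0, 0, 0, 0, 0, 0, 0, 0.005, 0, 0, 0, 0, 0, 0, 0.03, 0, 0, 0, 0, 0, 0, 0.03, 0, -0.02, 0, 0, 0, 0, 0.04, 0, -0.04, 0, 0, 0, 0, 0.02, 0, -0.03, 0, 0, 0, 0, 0, 0, 0, 0, 0, 0, 0, 0, 0, 0, 0, 0, 0, 0]'

```text
clock: 12.15
tcp_pos: [0.4402, 0.0309, 0.2679]
orientation: [0.365, 3.12, -0.0]
ft_force: [-0.0, -0.2, 1.0]
width: -0.003
grip_force: 0.0
```

```bash
python3 - <<'E'
from h import *
where(); a=snap('side','s7.png'); b=snap('top','t7.png')
a0=cv2.imread('pics/side0.png')[:,:,::-1]; 
A=cv2.resize(a[130:310,200:350],None,fx=2.6,fy=2.6,interpolation=3); B=cv2.resize(b[165:320,220:380],None,fx=2.5,fy=2.5,interpolation=3)
h=max(len(A),len(B)); P=lambda i:cv2.copyMakeBorder(i,0,h-len(i),0,0,0)
cv2.imwrite('pics/end.png',np.hstack([P(A),P(B)])[:,:800,::-1])
print('expected top',((proj('top',Rz@[.044,-.036,.191]+C)[0]-[220,165])*2.5+[390,0]),'side',(proj('side',Rz@[.044,-.036,.191]+C)[0]-[200,130])*2.6)
E
```

```text
t 12.15 gb [-0.1036 -0.0357  0.2679] F gb [ 0.03 -0.22  0.97] w -0.0
expected top [640.44488214  83.8135716 ] side [274.21587628 175.20544024]
```

View pics/end.png

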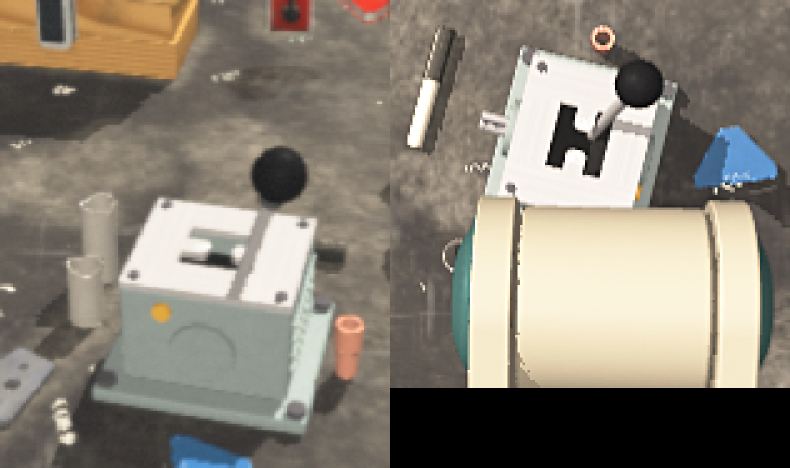

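The ball is at (279,175) in side and (639,83) in top, which matches third. The lever stands in the far right slot, the loose things in view have not moved, and the robot is clear.

```bash
python3 -c "
from station import robot
print(robot.hand_in())"
```

```text
the job is handed in; nothing more can be done
None
```

The lever is fully home in third (far right slot) and the job is handed in: the last push met the hard stop at about 8 N, the final pictures show the ball where third should be, and the loose things were left alone, with the arm clear at about 12 s.

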